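Present an offset lever level above its assembly jig

ROBOT

A 7-joint arm with a two-finger parallel gripper is mounted at the origin on a cart in front of the work surface, level with it; the furniture and walls round the work are solid. World frame = base frame: x ahead of the robot, y to its left, z up, the work surface at z = 0. Lengths are in mm, angles in rad, forces in N, time in s.
With the tool pointing down it reaches from about 425 to 950 mm from the base axis. Payload 16.7 kg.
Tool frame: the origin (TCP) lies at the very end of the fingers, on their centre line; the grasp point (between the pads) lies 19 mm behind it; z points along the fingers, y is the line along which they close (so a half turn about z gives the same grasp; the last joint's range is limited). The gripper opens to 94 mm and grips with 3 to 60 N. Pads are 16 mm wide; open, the fingers measure 119 mm over their backs; the gripper's body (75 mm by 177 mm) begins 78 mm behind the grasp point.
Start: joints at [-1.415, 0.426, 0.074, 1.606, -0.034, 1.111, -0.067], TCP at [202.573, 643.847, 205.467] pointing down, gripper open.
Joint ranges: [-2.85, 2.85], [-0.5, 2.14], [-1.23, 1.37], [0.21, 2.46], [-1.02, 4.16], [0.16, 2.05], [-2.73, 2.73]. Speed limits (rad/s): [1.89, 1.89, 2.39, 2.39, 3.01, 3.01, 3.01].

INTERFACE

Orientations are given as a unit quaternion [x, y, z, w].
In Python, from workcell import r, eyes, order, models gives the robot as it stands.
- The arm moves only by the tool play_rows, never from a script. Its argument "plan" is a list of rows, each a list of 7 numbers: the shift along the tool's x, y, z in cm, then the turn, a rotation vector about the tool's x, y, z in degrees, then the opening, from 0 (shut) to 1 (fully open). In form: [[tx, ty, tz, ax, ay, az, gripper], ...]. A call has 1 to 20 rows; each row shifts and turns the commanded pose from where the row before left it, along the tool's axes as they then stand; what a row does not reach is not made up. A row lasts 1/12 s, in which the tool goes at most 41.7 mm and 7.16 degrees, less where a joint would pass 70% of its speed; a pose out of reach is approached as far as the arm can. A call with a gripper value outside its range is refused whole. The fingers move at their own pace and stop on an object; the grip force is fixed at half the most. Time passes only in rows, so rows that do not move let the fingers close. It gives the time, the measured TCP pose, the force and the opening at its end, in the units of the state.
- r.sense(): the state, without advancing time (a new reading comes with each control period).
- eyes.camera(name): name is "scene" or "top"; returns the picture (384x512x3 uint8, red, green, blue); there is no depth.
- eyes.camera_info(name): a dict with "fx", "fy", "cx", "cy" (pixels), "R" (3x3) and "t" (3): a world point X has camera coordinates R X + t. Camera axes: x right, y down, z forward; pixel columns grow to the right and rows downward; lengths in mm; the calibration is good to about 2 mm. A picture is of the moment at which its call begins. camera_info takes no time and is no camera call.
- order.close_job(): hands the job in, once; it reports no verdict.
Trained networks look in the newest picture that a camera, given by its name, has taken for a name from the list of things; names that differ only in an ending like _2 or _b are one class to them, and where a whole thing is asked for, a point or a joint stands for the part that bears it (a point fixed in the world has none). Each returns a list of dicts, best first, with "confidence" (0 to 1); they miss things now and then, are a little off and sometimes report something else, mostly with a low value. They report only what shows in the picture. A call takes as long as a camera call.
- models.recognise(camera, name): "location" ([column, row] in pixels, amid what is visible of it).
- models.masks_of(camera, name): "pixels" (384x512 bool, what is visible of it) and "location" ([column, row] in pixels, amid what is visible of it).
The state is a dict: "clock": time; "joint_pos": joint angles; "dq": joint speeds; "joint_torque": joint torques, N m; "ee_pos": TCP position; "tool_rot": TCP orientation; "wrist_force": force on the tool from outside, world axes, zero at the start; "torque": the same for the moment, N m; "gripper_width": opening from 0.0 (shut) to 1.0 (fully open).
Only numpy, scipy, OpenCV 4.12 (cv2) and the standard library are available. Lean on these libraries where they do the work, as an engineer would, in place of code of your own. Each camera call takes 0.05 s, during which the arm holds its last target. There are 200 camera calls.

TASK

Lift the lid of the blue parts case until it lies back on its stop, then pick up the green cast lever inside by its balance point, which is nearer to the heavy boss. Hold it level and still above the aluminium assembly jig, boss hole over the thick pin and eye hole over the thin pin, with its underside about 40 mm above the pin tips, so that the fitter can slip washers onto the pins. Finish while still holding it there; do not touch the jig with the lever and do not disturb the other things on the deck.

Things in the scene. Friction and masses are not known exactly. Their poses are not given: they have to be found in the camera images.
- case: Blue open-topped steel parts case, fixed, 160 (x) x 280 (y) x 55 mm high, walls 5 mm; origin at the centre of its underside, x towards the hinge side (away from the robot), z up. Its inside floor (black rubber) is 10 mm above the origin. The lid closes it at the start.
- lid (a joint): Hinge of the blue lid (162 x 282 x 6 mm, 0.25 kg) along the case's far upper edge: 0 rad shut, growing as it is lifted, 2.0 rad resting on its stop, leaning back past upright. Below about 1.6 rad it falls shut when let go; beyond about 1.65 rad it falls back slowly on its own onto the stop.
- lid_tab (a point): Grip point on the steel lifting tab at the middle of the lid's front edge. The tab is 24 mm wide (along the case's y), 8 mm thick, and stands out 42 mm from the lid's front edge; the point is 27 mm out from that edge, in the middle of the thickness, 189 mm from the hinge line. It can be pinched from above across its 24 mm width, so that it turns between the fingers as the lid swings.
- lid_hinge (a point): Middle of the lid's hinge line, 55 mm above the deck; its y axis is parallel to the hinge axis. At joint 0 the lid tab is 189 mm from here along the case's -x and 4 mm higher.
- lever: Loose green cast steel lever, about 0.6 kg, 216 mm long along its own y axis, lying flat on the case floor with z up. Boss at +y: ring 44 mm across, 36 mm high, bore 18 mm; eye at -y: ring 28 mm across, 28 mm high, bore 11 mm; hole centres 180 mm apart. Between them a straight bar 14 mm wide (x), from 8 to 28 mm above the underside. Origin in the underside plane midway between the hole centres.
- lever_balance (a point): Balance point (centre of mass) of the lever: in the bar's middle plane, 30 mm from the lever's origin towards the boss, so 60 mm from the boss centre, 18 mm above the underside. The bar can be gripped here across its 14 mm width.
- lever_boss (a point): Centre of the lower mouth of the boss hole (the heavy end), in the underside plane of the lever.
- lever_eye (a point): Centre of the lower mouth of the eye hole (the light end), in the underside plane of the lever.
- jig: Fixed assembly jig: aluminium base 80 (x) x 250 (y) x 15 mm with two upright steel pins, tips 68 mm above the deck, 180 mm apart along its y axis. Origin at the centre of the underside, z up.
- jig_post (a point): Tip centre of the thick pin (14 mm across, on a 34 mm collar) at the jig's +y end; the boss belongs above it.
- jig_pin (a point): Tip centre of the thin pin (8 mm across, on a 22 mm collar) at the jig's -y end; the eye belongs above it.
- hook_tip (a point): Front end of the lowest peg-board hook above the deck, 290 mm up: a thin bar rises slightly from here straight back (+x) to the board. Tall grippers that cross the middle of the deck should pass in front of it (smaller x). Other hooks, further back and 440 mm or more up, lie to its left and right.
- dip_bottle: Bystander: orange squeeze bottle with blue spout, 56 x 56 x 150 mm, standing at the back of the deck; origin under its centre.
- ball_tap: Bystander: black ball tap with a red lever, 40 x 145 x 64 mm, at the back of the deck; origin under its centre.

How it is judged:
By the outcome, as a careful person would: the job done as asked, in the order asked, and still so for the second after the job is handed in, while the arm keeps its last pose, push and grip.
It also fails if it takes over 61 s, if anything falls off the work surface, if the arm or the gripper's body presses on something with over 40 N, if the wrist force passes 120 N, or if a joint passes its speed limit or range.

## Working session

There is one attempt and no reset: what is moved stays moved. The work goes in short steps, Python scripts to look and compute and a tool call to move; the robot and the scene stay as the last step left them, time stands still between calls to the robot, and variables do not carry over. Pictures are saved under pics/ and viewed, on a budget of 10 in all, crops included, one or two more only if the job needs it, and the job is handed in when it is done.

Besides the shell and the picture viewer there is one more tool, called after ">>>" as name([rows], argument=value, ...), one row to a line, values as JSON. play_rows: Moves the arm, as the interface text tells. Its arguments: {"type":"object","properties":{"plan":{"type":"array","items":{"type":"array","items":{"type":"number"}}}},"required":["plan"]}

```bash
mkdir -p pics; ls; python3 - <<'E'
from workcell import r,eyes,models
import cv2,numpy as np
s=r.sense();print(s)
a=eyes.camera("scene");b=eyes.camera("top")
cv2.imwrite("pics/a.png",a[:,:,::-1]);cv2.imwrite("pics/b.png",b[:,:,::-1])
for c in("scene","top"):
  i=eyes.camera_info(c);print(c,{k:np.round(v,4).tolist() for k,v in i.items()})
  for n in("case","lid","lid_tab","lid_hinge","jig","jig_post","jig_pin","hook_tip","dip_bottle","ball_tap"):
    print(n,[(np.round(d["location"],1).tolist(),round(d["confidence"],2)) for d in models.recognise(c,n)[:2]])
E
```

```text
pics
{'clock': 0.0, 'joint_pos': array([-1.41549047,  0.42669911,  0.07386717,  1.60659058, -0.03408607,
        1.11081198, -0.06709029]), 'dq': array([ 5.94391305e-04,  4.03344077e-04, -5.08224615e-04, -9.72663158e-04,
        2.52036193e-04, -7.70383749e-05,  1.00187339e-03]), 'joint_torque': array([-1.05017421e-03, -9.35798335e+01,  3.66608597e+00, -4.54209316e+01,
       -4.87921515e-02,  1.99477718e-02,  1.07063813e-04]), 'ee_pos': array([202.48644827, 643.45982976, 204.80530556]), 'tool_rot': array([ 1.51828482e-01,  9.88406658e-01, -6.23371776e-04, -4.06866730e-05]), 'wrist_force': array([ 0.07220162,  0.10349517, -0.06982656]), 'torque': array([-0.03710348, -0.00996459,  0.00900939]), 'gripper_width': 1.0012729556253512}
scene {'fx': 480.5716, 'fy': 480.5716, 'cx': 256.5879, 'cy': 193.6525, 'R': [[0.8574, -0.5144, -0.0147], [-0.2994, -0.4754, -0.8272], [0.4186, 0.7137, -0.5616]], 't': [-535.2919, 332.5946, 1063.9634]}
case [([266.7, 302.7], 0.69)]
lid [([265.6, 296.5], 0.73)]
lid_tab [([267.9, 296.2], 0.61)]
lid_hinge [([266.8, 292.8], 0.79)]
jig [([194.8, 210.5], 0.88)]
jig_post [([192.1, 212.9], 0.68)]
jig_pin [([194.6, 216.0], 0.85)]Traceback (most recent call last):
  File "<stdin>", line 9, in <module>
ValueError: it knows: ball_tap, case, dip_bottle, jig, jig_pin, jig_post, lever, lever_balance, lever_boss, lever_eye, lid, lid_hinge, lid_tab
```

```bash
python3 - <<'E'
from workcell import r,eyes,models
import cv2,numpy as np
i=eyes.camera_info("top");print({k:np.round(v,4).tolist() for k,v in i.items()})
b=eyes.camera("top");eyes.camera("scene")
for c in("scene","top"):
  for n in("case","lid","jig","dip_bottle","ball_tap"):
    print(c,n,[(np.round(d["location"],1).tolist(),round(d["confidence"],2)) for d in models.recognise(c,n)[:2]])
for f in "ab":
  cv2.imwrite(f"pics/{f}2.png",cv2.resize(cv2.imread(f"pics/{f}.png"),(800,600),interpolation=cv2.INTER_CUBIC))
E
```

```text
{'fx': 365.7111, 'fy': 365.7111, 'cx': 256.5819, 'cy': 191.7382, 'R': [[-0.0029, -0.9982, -0.0602], [-0.9893, 0.0116, -0.1452], [0.1457, 0.0591, -0.9876]], 't': [21.0552, 624.4287, 1235.5927]}
scene case [([268.0, 302.0], 0.64)]
scene lid [([263.7, 297.8], 0.8), ([190.8, 213.7], 0.72)]
scene jig [([193.6, 212.8], 0.59)]
scene dip_bottle [([316.8, 223.6], 0.8)]
scene ball_tap [([290.6, 210.0], 0.83), ([263.8, 295.2], 0.43)]
top case [([320.6, 218.7], 0.83), ([317.0, 219.2], 0.72)]
top lid [([317.8, 217.8], 0.85)]
top jig [([196.3, 221.5], 0.71)]
top dip_bottle [([281.6, 145.6], 0.65), ([193.9, 221.3], 0.33)]
top ball_tap [([190.3, 219.0], 0.38)]
```

View pics/a2.png

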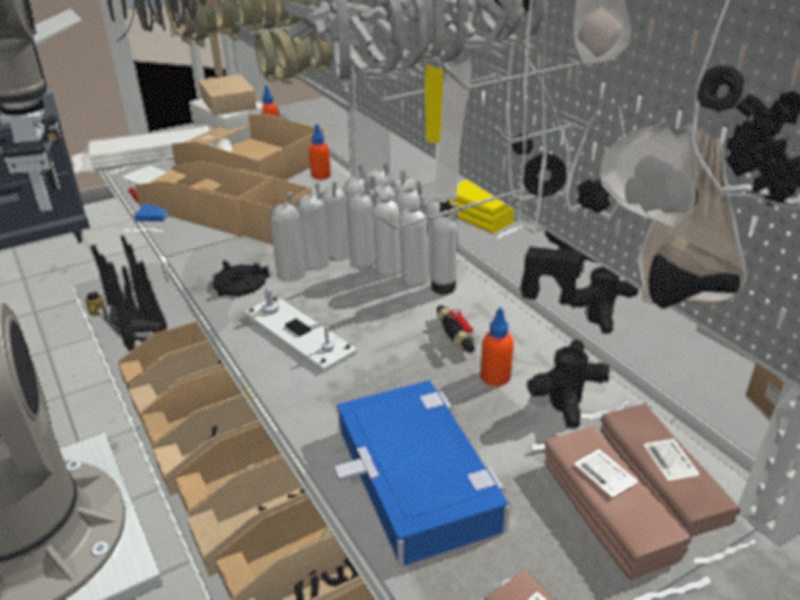

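View pics/b2.png

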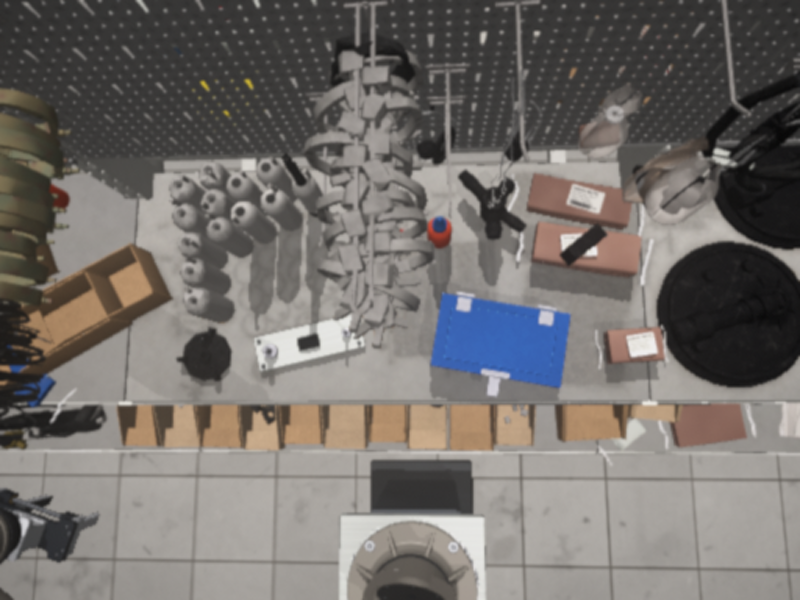

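```bash
cat > h.py <<'E'
from workcell import r,eyes,models,order
import cv2,numpy as np
from scipy.optimize import minimize,least_squares
from scipy.spatial.transform import Rotation as Ro
I={c:eyes.camera_info(c) for c in("scene","top")}
def proj(c,X):
    i=I[c];p=np.asarray(X,float)@np.array(i["R"]).T+i["t"]
    return np.c_[i["fx"]*p[:,0]/p[:,2]+i["cx"],i["fy"]*p[:,1]/p[:,2]+i["cy"]]
def back(c,uv,z):
    i=I[c];d=np.array(i["R"]).T@[(uv[0]-i["cx"])/i["fx"],(uv[1]-i["cy"])/i["fy"],1]
    o=-np.array(i["R"]).T@i["t"];return o+d*(z-o[2])/d[2]
def tri(uvs):
    f=lambda X:np.concatenate([(proj(c,[X])[0]-uv) for c,uv in uvs.items()])
    s=least_squares(f,[600,0,50]);return s.x,np.abs(s.fun).max()
def place(p,X):
    c,s=np.cos(p[2]),np.sin(p[2]);X=np.asarray(X,float)
    return np.c_[p[0]+c*X[:,0]-s*X[:,1],p[1]+s*X[:,0]+c*X[:,1],X[:,2]]
def box(lx,ly,z0,z1,cx=0,cy=0):
    return [[cx+a*lx/2,cy+b*ly/2,z] for a in(-1,1) for b in(-1,1) for z in(z0,z1)]
def render(c,p,boxes,k=4):
    m=np.zeros((384*k,512*k),np.uint8)
    for b in boxes:
        h=cv2.convexHull(((proj(c,place(p,b))+.5)*k).astype(np.float32)).round().astype(np.int32)
        cv2.fillConvexPoly(m,h,255)
    return cv2.resize(m,(512,384),interpolation=cv2.INTER_AREA)/255.
def fit(masks,boxes,p0):
    f=lambda q:sum(np.abs(render(c,[q[0],q[1],q[2]/100],boxes)-m).sum()/m.sum() for c,m in masks.items())
    q=np.array([p0[0],p0[1],p0[2]*100.])
    for st in(12,4,1.5):
        q=minimize(f,q,method="Nelder-Mead",options=dict(initial_simplex=[q]+[q+st*e for e in np.eye(3)],xatol=.1,fatol=1e-4)).x
    return q[0],q[1],q[2]/100,f(q)
E
python3 - <<'E'
from h import *
im={"scene":cv2.imread("pics/a.png"),"top":cv2.imread("pics/b.png")}
ms={}
for c in im:
    hsv=cv2.cvtColor(im[c],cv2.COLOR_BGR2HSV)
    m=cv2.inRange(hsv,(100,120,50),(130,255,255))
    n,l,st,ce=cv2.connectedComponentsWithStats(m);k=1+st[1:,4].argmax()
    m=(l==k).astype(np.uint8);hull=cv2.convexHull(cv2.findContours(m,0,2)[0][0])
    m[:]=0;cv2.fillPoly(m,[hull],1);ms[c]=m;print(c,st[k],ce[k])
B=[box(162,282,0,61)]
p0=list(back("top",(320,218),40)[:2])+[-.1];print(p0)
for s in(["scene","top"],["scene"],["top"]):
    p=fit({c:ms[c] for c in s},B,p0);print("case",s,np.round(p,3))
    if len(s)==2: P=p
cl=place(P,[[-108,0,59],[81,0,55]]);print("tab,hinge",cl.round(1),proj("top",cl),proj("scene",cl))
eyes.camera("top");eyes.camera("scene")
for s in(["scene","top"],["scene"],["top"]):
    jm={}
    for c in s:
        d=models.masks_of(c,"jig")
        if d: jm[c]=d[0]["pixels"].astype(float);print(c,jm[c].sum(),d[0]["confidence"])
    J=fit(jm,[box(80,250,0,15),box(14,14,0,68,0,90),box(8,8,0,68,0,-90)],list(back("top",(196,221),10)[:2])+[.15]);print("jig",np.round(J,3))
    tp=place(J,[[0,90,68],[0,-90,68]]);print(tp.round(1),proj("top",tp).round(1),proj("scene",tp).round(1))
a=cv2.resize(im["top"][190:250,150:250],(800,480),interpolation=cv2.INTER_CUBIC)
cv2.imwrite("pics/c1.png",a)
b=cv2.resize(im["scene"][175:245,150:235],(728,600),interpolation=cv2.INTER_CUBIC)
cv2.imwrite("pics/c2.png",b)
E
```

```text
scene [ 216  244  109  117 7223] [269.15769071 301.96718815]
top [ 276  188   89   60 3621] [320.16100525 217.86633527]
[np.float64(531.3476814984583), np.float64(-202.02538484327633), -0.1]
case ['scene', 'top'] [ 5.34311e+02 -1.97646e+02 -1.76000e-01  6.60000e-02]
case ['scene'] [ 5.34261e+02 -1.95427e+02 -1.85000e-01  3.50000e-02]
case ['top'] [ 5.34785e+02 -1.98452e+02 -1.80000e-01  2.20000e-02]
tab,hinge [[ 428.  -178.7   59. ]
 [ 614.1 -211.9   55. ]] [[314.49737443 248.37964661]
 [322.68723463 193.61986147]] [[222.28208511 300.47499537]
 [298.52196493 279.71491126]]
scene 1494.0 0.57
top 1394.0 0.73
jig [5.34514e+02 2.35162e+02 2.27000e-01 2.59000e-01]
[[514.3 322.9  68. ]
 [554.7 147.5  68. ]] [[167.7 223.5]
 [218.3 211.3]] [[171.2 183.5]
 [208.5 207.8]]
scene 1494.0 0.57
jig [5.32931e+02 2.35944e+02 2.16000e-01 1.07000e-01]
[[513.7 323.9  68. ]
 [552.2 148.   68. ]] [[167.4 223.6]
 [218.1 212.1]] [[170.9 183.4]
 [207.6 208. ]]
top 1394.0 0.73
jig [5.35220e+02 2.34174e+02 2.21000e-01 1.45000e-01]
[[515.5 322.   68. ]
 [554.9 146.4  68. ]] [[168.  223.1]
 [218.6 211.3]] [[171.7 183.5]
 [208.7 208. ]]
```

View pics/c1.png

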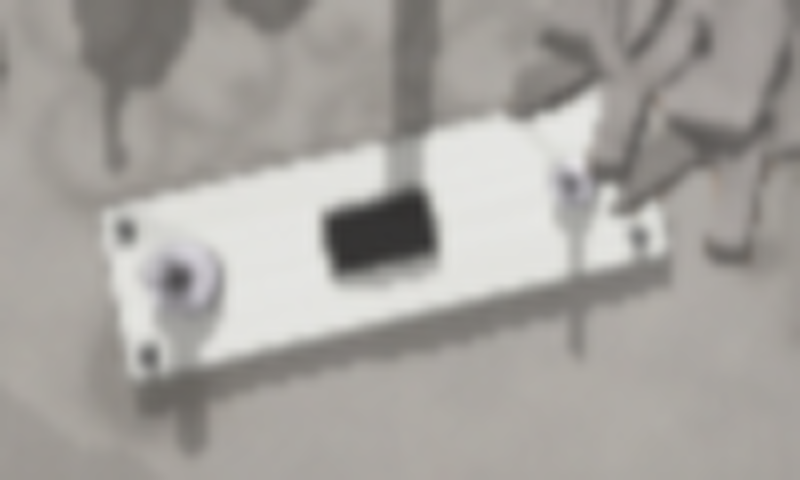

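View pics/c2.png

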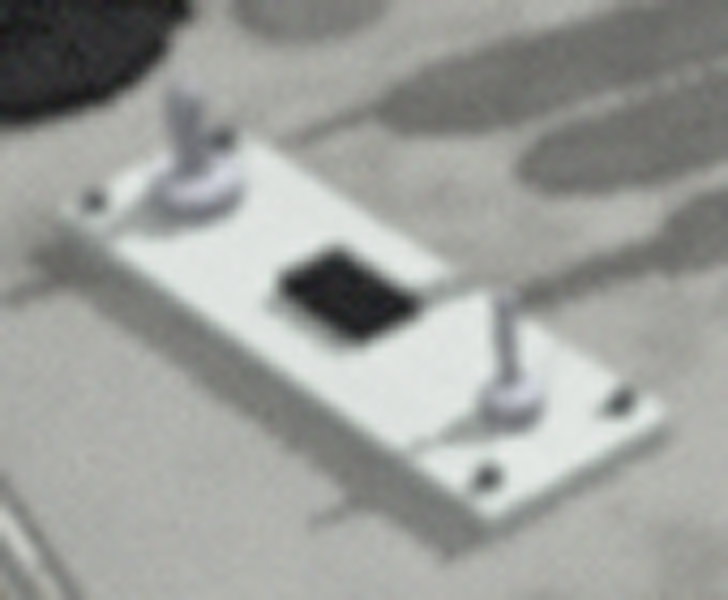

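```bash
python3 - <<'E'
from h import *
for c in I: print(c,(-np.array(I[c]["R"]).T@I[c]["t"]).round())
T=lambda x,y:(150+x/8-.44,190+y/8-.44); S=lambda x,y:(150+x/8.565-.44,175+y/8.571-.44)
for n,t,s in(("thick tip",(178,277),(183,92)),("thin tip",(570,184),(505,302)),("cornerFarL",(105,208),(255,135)),("cornerNearL",(130,378),(62,215)),("cornerNearR",(668,255),(490,520)),
  ("collar thick",(185,280),(198,190)),("collar thin",(572,190),(512,395)),("black",(380,232),(347,292)),("screw1",(125,230),(222,138)),("screw2",(148,356),(93,200)),("screw3",(638,238),(487,477))):
    x,e=tri({"top":T(*t),"scene":S(*s)});print(n,x.round(1),e.round(2),"top z15",back("top",T(*t),15).round()[:2],"scene z15",back("scene",S(*s),15).round()[:2])
E
```

```text
scene [ 113. -877.  865.]
top [ 438.  -59. 1312.]
thick tip [509.5 308.1  71.4] 0.6 top z15 [515. 324.] scene z15 [536. 393.]
thin tip [550.5 138.5  68.2] 0.01 top z15 [555. 147.] scene z15 [580. 206.]
cornerFarL [548.6 359.5   9.7] 0.55 top z15 [546. 359.] scene z15 [547. 351.]
cornerNearL [469.2 346.   10.8] 0.21 top z15 [470. 344.] scene z15 [467. 340.]
cornerNearR [523.3 103.   12.3] 0.04 top z15 [523. 103.] scene z15 [522. 100.]
collar thick [512.5 319.1  21.7] 0.18 top z15 [513. 321.] scene z15 [515. 329.]
collar thin [552.2 144.2  25.3] 0.14 top z15 [553. 146.] scene z15 [558. 157.]
black [532.5 231.5  22.2] 0.4 top z15 [534. 233.] scene z15 [535. 241.]
screw1 [534.5 347.8  20.3] 0.36 top z15 [536. 349.] scene z15 [536. 356.]
screw2 [478.5 335.3  20.3] 0.27 top z15 [480. 337.] scene z15 [480. 343.]
screw3 [529.7 116.   18.9] 0.27 top z15 [531. 116.] scene z15 [531. 121.]
```

```bash
python3 - <<'E'
from h import *
k=1.5625
for n,uv in(("s400,222",(400,222)),("s385,97",(385,97)),("s510,152",(510,152))):
    print(n,[back("scene",(uv[0]/k,uv[1]/k),z).round()[:2].tolist() for z in(290,440,600)])
for n,uv in(("t448,215",(448,215)),("t365,345",(365,345)),("t520,155",(520,155)),("t350,330",(350,330))):
    print(n,[back("top",(uv[0]/k,uv[1]/k),z).round()[:2].tolist() for z in(290,440,600)])
s=cv2.imread("pics/a.png")[90:170,200:370];t=cv2.imread("pics/b.png")[90:240,200:360]
s=cv2.resize(s,(560,264),interpolation=3);t=cv2.resize(t,(560,330),interpolation=3)
t=cv2.resize(cv2.imread("pics/b.png")[90:240,200:360],(352,330),interpolation=3)
o=np.zeros((594,560,3),np.uint8);o[:264]=s;o[264:,:352]=t;cv2.imwrite("pics/d.png",o)
E
```

```text
s400,222 [[660.0, 54.0], [517.0, -189.0], [365.0, -448.0]]
s385,97 [[941.0, 591.0], [725.0, 208.0], [495.0, -201.0]]
s510,152 [[985.0, 184.0], [757.0, -93.0], [515.0, -388.0]]
t448,215 [[745.0, -85.0], [700.0, -82.0], [652.0, -78.0]]
t365,345 [[507.0, 67.0], [497.0, 48.0], [486.0, 29.0]]
t520,155 [[857.0, -220.0], [796.0, -197.0], [730.0, -172.0]]
t350,330 [[534.0, 94.0], [520.0, 72.0], [505.0, 48.0]]
```

View pics/d.png

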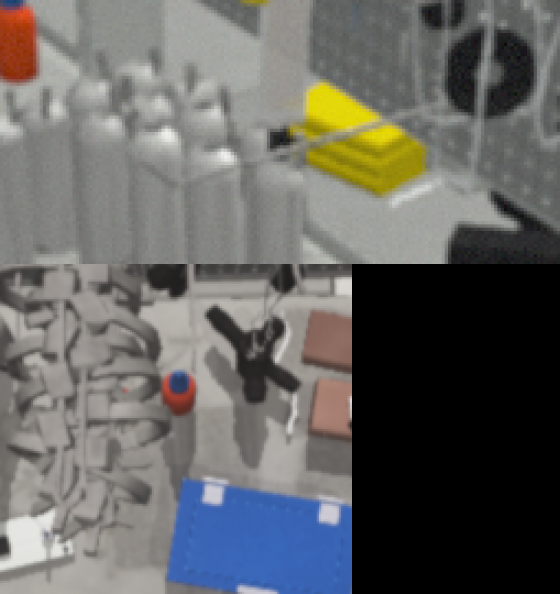

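```bash
cat >> h.py <<'E'
def to(target,yaw_y=None,n=None):
    """remaining shift (cm) in tool axes and tool-z turn (deg) to have tool y along yaw_y (world angle of y axis), tool vertical"""
    s=r.sense();R=Ro.from_quat(s["tool_rot"])
    d=R.inv().apply(np.asarray(target)-s["ee_pos"])/10
    w=None
    if yaw_y is not None:
        y=np.array([np.cos(yaw_y),np.sin(yaw_y),0]);z=np.array([0,0,-1.]);x=np.cross(y,z)
        w=np.degrees((R.inv()*Ro.from_matrix(np.c_[x,y,z])).as_rotvec()).round(2)
    print("to",np.round(target,1),"shift cm",d.round(2),"turn",w);return d
E
python3 - <<'E'
from h import *
ya=np.pi/2-.178
s=r.sense();print(s["clock"])
u=np.array([-np.cos(.178),np.sin(.178),0]);v=np.array([np.sin(.178),np.cos(.178),0])
to([428,-178.7,130],ya)
W=[s["ee_pos"],[400,430,205],[450,200,180],[450,-50,150],[428,-178.7,120]]
for a,b in zip(W,W[1:]):
    d=np.subtract(b,a);print(b,np.round([d@u/10,d@v/10,-d[2]/10],2))
E
```

```text
1.35
to [ 428.  -178.7  130. ] shift cm [-46.19 -71.69   7.55] turn [-0.   -0.   -7.27]
[400, 430, 205] [-23.22 -17.55   0.05]
[450, 200, 180] [ -8.99 -21.75   2.5 ]
[450, -50, 150] [ -4.43 -24.6    3.  ]
[428, -178.7, 120] [ -0.11 -13.06   3.  ]
```

>>> play_rows([
  [0,0,0,0,0,-3.6,1],
  [-1,-0.5,0,0,0,-3.67,1],
  [-2.5,-1.9,0,0,0,0,1],
  [-2.5,-1.9,0,0,0,0,1],
  [-2.5,-1.9,0,0,0,0,1],
  [-2.5,-1.9,0,0,0,0,1],
  [-2.5,-1.9,0,0,0,0,1],
  [-2.5,-1.9,0,0,0,0,1],
  [-2.5,-1.9,0,0,0,0,1],
  [-2.5,-1.9,0,0,0,0,1],
  [-2.2,-1.9,0,0,0,0,1],
  [-1.28,-3.1,0.35,0,0,0,1],
  [-1.28,-3.1,0.35,0,0,0,1],
  [-1.28,-3.1,0.35,0,0,0,1],
  [-1.28,-3.1,0.35,0,0,0,1],
  [-1.28,-3.1,0.35,0,0,0,1],
  [-1.28,-3.1,0.35,0,0,0,1],
  [-1.28,-3.1,0.35,0,0,0,1],
])

```text
clock: 2.85
ee_pos: [449.2, 198.0, 181.1]
tool_rot: [0.089, 0.996, 0.0, 0.0]
wrist_force: [1.2, 0.4, 0.0]
gripper_width: 1.0
```

```bash
python3 - <<'E'
from h import *
ya=np.pi/2-.178
to([450,-50,150],ya);to([428,-178.7,120],ya)
E
```

```text
to [450 -50 150] shift cm [ -4.47 -24.4    3.1 ] turn [0.03 0.02 0.01]
to [ 428.  -178.7  120. ] shift cm [ -4.58 -37.46   6.09] turn [0.03 0.02 0.01]
```

>>> play_rows([
  [-0.56,-3.05,0.39,0,0,0,1],
  [-0.56,-3.05,0.39,0,0,0,1],
  [-0.56,-3.05,0.39,0,0,0,1],
  [-0.56,-3.05,0.39,0,0,0,1],
  [-0.56,-3.05,0.39,0,0,0,1],
  [-0.56,-3.05,0.39,0,0,0,1],
  [-0.56,-3.05,0.39,0,0,0,1],
  [-0.56,-3.05,0.39,0,0,0,1],
  [0,-2.6,0.6,0,0,0,0.6],
  [0,-2.6,0.6,0,0,0,0.6],
  [0,-2.6,0.6,0,0,0,0.6],
  [0,-2.6,0.6,0,0,0,0.6],
  [0,-2.6,0.6,0,0,0,0.6],
  [0,0,0,0,0,0,0.6],
])

```text
clock: 4.02
ee_pos: [425.5, -180.5, 119.3]
tool_rot: [0.091, 0.996, -0.001, -0.0]
wrist_force: [-1.0, -0.2, -0.6]
gripper_width: 0.617
```

```bash
python3 - <<'E'
from h import *
ya=np.pi/2-.178
to([428,-178.7,40],ya)
s=r.sense();print(s["ee_pos"],s["gripper_width"])
b=eyes.camera("scene");im=b[:,:,::-1].copy()
P=(534.3,-197.6,-.178)
pts=place(P,[[-108,0,59],[-123,12,58],[-123,-12,58],[-81,0,58]]);
for p in np.r_[proj("scene",pts),proj("scene",[s["ee_pos"]])]: print(p.round(1))
c=im[225:345,160:320];c=cv2.resize(c,(800,600),interpolation=3)
for p in proj("scene",pts): cv2.circle(c,tuple(((p-[160,225]+.5)*5).astype(int)),3,(0,0,255),-1)
p=proj("scene",[s["ee_pos"]])[0];cv2.circle(c,tuple(((p-[160,225]+.5)*5).astype(int)),3,(0,255,0),-1)
cv2.imwrite("pics/e.png",c)
E
```

```text
to [ 428.  -178.7   40. ] shift cm [-0.22  0.24  7.93] turn [-0.07 -0.02 -0.25]
[ 425.48121623 -180.53666213  119.28120638] 0.6173805523181177
[222.2 300.4]
[214.4 298.9]
[217.4 306.3]
[233.6 297.5]
[220.1 282. ]
```

View pics/e.png

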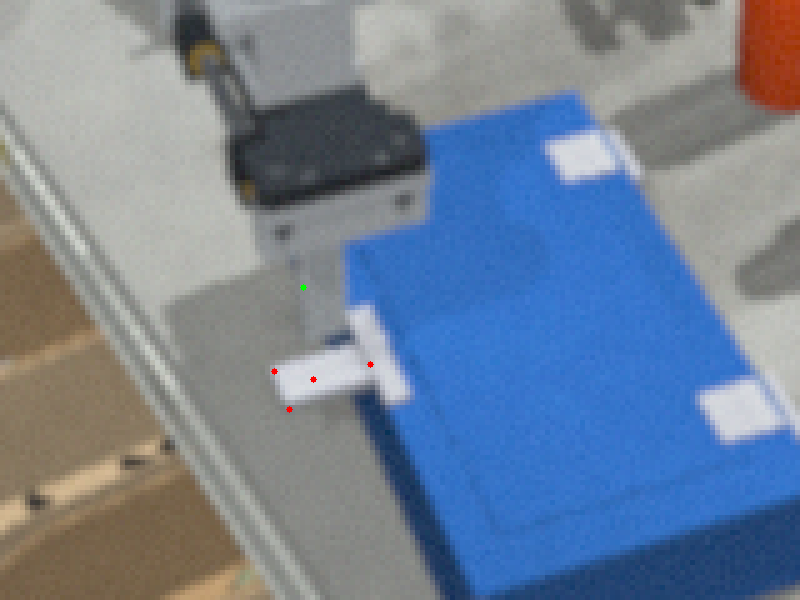

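>>> play_rows([
  [-0.05,0.02,2,0,0,-0.25,0.6],
  [-0.05,0.03,2,0,0,0,0.6],
  [-0.05,0.05,2,0,0,0,0.6],
  [-0.05,0.05,1.9,0,0,0,0.6],
  [0,0,0,0,0,0,0.25],
  [0,0,0,0,0,0,0],
  [0,0,0,0,0,0,0],
  [0,0,0,0,0,0,0],
  [0,0,0,0,0,0,0],
  [0,0,0,0,0,0,0],
  [0,0,0,0,0,0,0],
])

```text
clock: 4.98
ee_pos: [429.4, -179.3, 42.0]
tool_rot: [0.088, 0.996, -0.002, 0.002]
wrist_force: [-4.9, -27.5, -0.2]
gripper_width: 0.252
```

```bash
python3 - <<'E'
from h import *
s=r.sense();print(s["ee_pos"],s["wrist_force"],s["gripper_width"],s["dq"].round(3))
to([428,-178.7,40],np.pi/2-.178)
n=34
th=np.linspace(0,1.76,n+1);L=189.
x=-L*np.cos(th)-4*np.sin(th)   # along case x ; tab local (-189,4)
z=L*np.sin(th)+4*np.cos(th)
print(np.c_[-np.diff(x)/10,-np.diff(z)/10].round(2).tolist())
E
```

```text
[ 429.37175387 -179.30068417   42.04713909] [ -4.93304025 -27.51963386  -0.244423  ] 0.2520603362242834 [ 0.001  0.    -0.001 -0.    -0.001 -0.002  0.   ]
to [ 428.  -178.7   40. ] shift cm [0.15 0.04 0.2 ] turn [-0.22  0.2   0.08]
[[-0.0, -0.98], [-0.06, -0.97], [-0.11, -0.97], [-0.16, -0.96], [-0.21, -0.95], [-0.25, -0.93], [-0.3, -0.92], [-0.35, -0.9], [-0.4, -0.88], [-0.44, -0.85], [-0.49, -0.83], [-0.53, -0.8], [-0.57, -0.77], [-0.61, -0.74], [-0.65, -0.7], [-0.69, -0.67], [-0.72, -0.63], [-0.76, -0.59], [-0.79, -0.55], [-0.82, -0.5], [-0.84, -0.46], [-0.87, -0.41], [-0.89, -0.37], [-0.91, -0.32], [-0.93, -0.27], [-0.94, -0.22], [-0.95, -0.17], [-0.96, -0.12], [-0.97, -0.07], [-0.98, -0.02], [-0.98, 0.03], [-0.98, 0.08], [-0.97, 0.13], [-0.97, 0.18]]
```

>>> play_rows([
  [0,-0.1,-0.3,0,0,0,0],
  [0,-0.05,-0.68,0,0,0,0],
  [-0.06,0,-0.97,0,0,0,0],
  [-0.11,0,-0.97,0,0,0,0],
  [-0.16,0,-0.96,0,0,0,0],
  [-0.21,0,-0.95,0,0,0,0],
  [-0.25,0,-0.93,0,0,0,0],
  [-0.3,0,-0.92,0,0,0,0],
])

```text
clock: 5.65
ee_pos: [440.9, -181.5, 109.5]
tool_rot: [0.088, 0.996, -0.002, 0.002]
wrist_force: [4.4, -18.5, -6.2]
gripper_width: 0.251
```

```bash
cat >> h.py <<'E'
def lidst():
    s=r.sense();P=(534.3,-197.6,-.178);g=s["ee_pos"]+Ro.from_quat(s["tool_rot"]).apply([0,0,-19])
    q=place((0,0,.178),[g-np.array([P[0],P[1],0])])[0]-[81,0,55]
    Rc=Ro.from_euler("z",.178)
    print("grasp rel hinge (case)",q.round(1),"rad",np.hypot(q[0],q[2]).round(1),"th",np.round(np.arctan2(q[2],-q[0])-4/189,3),"F case",Rc.apply(s["wrist_force"]).round(1),"w",round(s["gripper_width"],3))
E
python3 -c "
from h import *
lidst()"
```

```text
grasp rel hinge (case) [-175.9   -0.6   73.5] rad 190.6 th 0.375 F case [  7.7 -17.4  -6.2] w 0.251
```

>>> play_rows([
  [-0.36,-0.08,-0.9,0,0,0,0],
  [-0.41,-0.07,-0.88,0,0,0,0],
  [-0.45,0,-0.85,0,0,0,0],
  [-0.5,0,-0.83,0,0,0,0],
  [-0.54,0,-0.8,0,0,0,0],
  [-0.58,0,-0.77,0,0,0,0],
  [-0.61,0,-0.74,0,0,0,0],
  [-0.65,0,-0.7,0,0,0,0],
  [-0.69,0,-0.67,0,0,0,0],
  [-0.72,0,-0.63,0,0,0,0],
])

```text
clock: 6.48
ee_pos: [493.7, -191.1, 186.5]
tool_rot: [0.087, 0.996, -0.001, 0.001]
wrist_force: [2.5, -8.9, -8.6]
gripper_width: 0.251
```

```bash
python3 -c "
from h import *
lidst()"
```

```text
grasp rel hinge (case) [-122.1   -0.7  150.5] rad 193.8 th 0.868 F case [ 4.  -8.3 -8.6] w 0.251
```

```bash
python3 - <<'E'
import numpy as np
th=np.linspace(.889,1.80,19);R=np.r_[193.8,192.8,191.8,190.8,np.full(15,190.)]
x=-R*np.cos(th);z=R*np.sin(th);print(np.c_[-np.diff(x)/10,-np.diff(z)/10].round(2).tolist())
E
```

```text
[[-0.84, -0.52], [-0.86, -0.47], [-0.88, -0.43], [-0.88, -0.4], [-0.86, -0.42], [-0.88, -0.38], [-0.9, -0.33], [-0.92, -0.29], [-0.93, -0.24], [-0.94, -0.19], [-0.95, -0.14], [-0.96, -0.1], [-0.96, -0.05], [-0.96, 0.0], [-0.96, 0.05], [-0.96, 0.1], [-0.95, 0.15], [-0.94, 0.19]]
```

>>> play_rows([
  [-0.84,-0.05,-0.52,0,0,0,0],
  [-0.86,-0.05,-0.47,0,0,0,0],
  [-0.88,0,-0.43,0,0,0,0],
  [-0.88,0,-0.4,0,0,0,0],
  [-0.86,0,-0.42,0,0,0,0],
  [-0.88,0,-0.38,0,0,0,0],
  [-0.9,0,-0.33,0,0,0,0],
  [-0.92,0,-0.29,0,0,0,0],
  [-0.93,0,-0.24,0,0,0,0],
  [-0.94,0,-0.19,0,0,0,0],
  [-0.95,0,-0.14,0,0,0,0],
  [-0.96,0,-0.1,0,0,0,0],
])

```text
clock: 7.48
ee_pos: [600.2, -210.1, 225.4]
tool_rot: [0.087, 0.996, -0.0, 0.0]
wrist_force: [-3.1, -3.4, 1.1]
gripper_width: 0.25
```

```bash
python3 -c "
from h import *
lidst()"
```

```text
grasp rel hinge (case) [-13.9  -0.6 189.4] rad 189.9 th 1.476 F case [-2.4 -3.9  1.1] w 0.25
```

>>> play_rows([
  [-0.96,0,-0.03,0,0,0,0],
  [-0.96,0,0.01,0,0,0,0],
  [-0.96,0,0.06,0,0,0,0],
  [-0.95,0,0.1,0,0,0,0],
  [-0.95,0,0.15,0,0,0,0],
  [-0.7,0,0.14,0,0,0,0],
  [0,0,0,0,0,0,0.3],
  [0,0,0,0,0,0,0.6],
  [0,0,0,0,0,0,0.8],
  [0,0,0,0,0,0,0.8],
  [0,0,-1,0,0,0,0.8],
  [0,0,-2,0,0,0,0.8],
  [0,0,-2.5,0,0,0,0.8],
  [1,0,-2.5,0,0,0,0.8],
])

```text
clock: 8.65
ee_pos: [644.5, -216.6, 301.3]
tool_rot: [0.086, 0.996, -0.0, -0.0]
wrist_force: [0.9, 0.0, 0.6]
gripper_width: 0.759
```

```bash
python3 - <<'E'
from h import *
lidst()
s=eyes.camera("scene");t=eyes.camera("top")
for c in I:
  for n in("lever","lever_boss","lever_eye","lever_balance"):
    print(c,n,[(np.round(d["location"],1).tolist(),round(d["confidence"],2)) for d in models.recognise(c,n)[:2]])
cv2.imwrite("pics/f_s.png",s[:,:,::-1]);cv2.imwrite("pics/f_t.png",t[:,:,::-1])
a=cv2.resize(s[200:384,180:340,::-1],(521,600),interpolation=3)
b=cv2.resize(t[130:270,260:340+25,::-1],(279,372),interpolation=3)
o=np.zeros((600,800,3),np.uint8);o[:,:521]=a;o[:372,521:]=b;cv2.imwrite("pics/f.png",o)
E
```

```text
grasp rel hinge (case) [ 30.9   0.8 265.3] rad 267.1 th 1.665 F case [0.8 0.2 0.6] w 0.759
scene lever [([257.5, 292.8], 0.84)]
scene lever_boss [([259.4, 294.3], 0.6)]
scene lever_eye [([261.5, 298.4], 0.56)]
scene lever_balance [([260.6, 294.7], 0.62)]
top lever [([292.2, 212.8], 0.49)]
top lever_boss [([291.7, 212.5], 0.38)]
top lever_eye [([290.1, 211.7], 0.61)]
top lever_balance [([294.6, 213.9], 0.6)]
```

View pics/f.png

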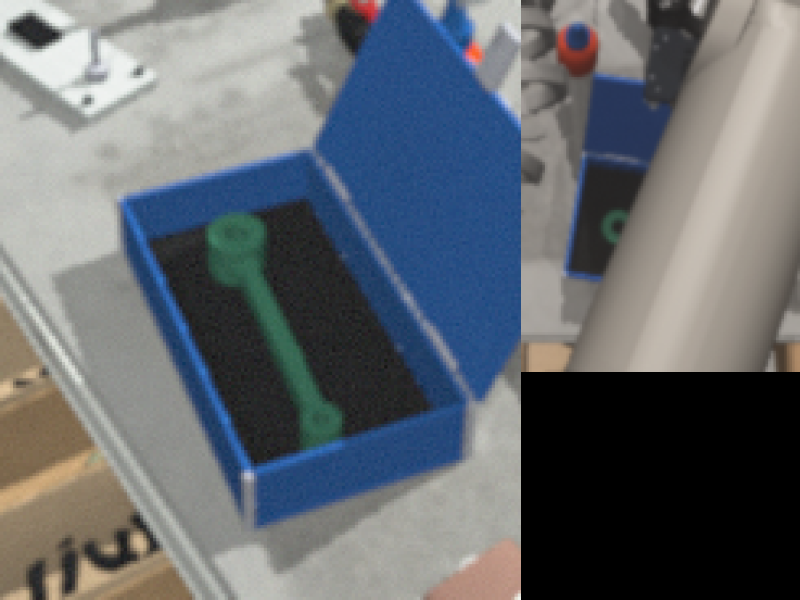

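```bash
python3 - <<'E'
from h import *
im=cv2.imread("pics/f_s.png")
# refine: disc centres of ring tops by mask fit
hsv=cv2.cvtColor(im,cv2.COLOR_BGR2HSV);g=cv2.inRange(hsv,(65,60,30),(95,255,255));g[:255]=0;g[345:]=0;g[:,:220]=0;g[:,300:]=0
b=back("scene",(252.4,271.1),46);e=back("scene",(278,327.8),38)
v=(b-e)[:2];yaw=np.arctan2(-v[0],v[1]);print("boss",b.round(1),"eye",e.round(1),"dist",np.hypot(*v).round(1),"yaw",yaw.round(3),"n",(g>0).sum())
def cyl(cx,cy,d,h,z0=10):
    a=np.linspace(0,2*np.pi,32,endpoint=False);return [[cx+d/2*np.cos(t),cy+d/2*np.sin(t),z] for t in a for z in(z0,z0+h)]
B=[cyl(0,90,44,36),cyl(0,-90,28,28),box(14,180,18,38)]
c=(b+e)/2
# the case near wall hides the eye's base: mask out by visible region
m=(g>0).astype(float)
vis=np.ones_like(m);wall=cv2.convexHull(proj("scene",place((534.3,-197.6,-.178),box(160,5,0,55,0,-137.5))).astype(np.float32)).round().astype(np.int32)
w=np.zeros(m.shape,np.uint8);cv2.fillConvexPoly(w,wall,1);vis[w>0]=0
def f(q): return np.abs(render("scene",[q[0],q[1],q[2]/100],B)*vis-m*vis).sum()/m.sum()
q=np.array([c[0],c[1],yaw*100])
for st in(8,3,1.5): q=minimize(f,q,method="Nelder-Mead",options=dict(initial_simplex=[q]+[q+st*k for k in np.eye(3)],xatol=.05,fatol=1e-4)).x
p=(q[0],q[1],q[2]/100);print("fit",np.round(p,3),f(q),"pointwise",c[:2].round(1),yaw.round(3))
print("balance fit",place(p,[[0,30,28]]).round(1),"pt",place((c[0],c[1],yaw),[[0,30,28]]).round(1))
print("case-frame lever",place((0,0,.178),[[p[0]-534.3,p[1]+197.6,0]]).round(1))
for yy in (p[2],):
    to([*place(p,[[0,30,0]])[0][:2],200],np.pi/2+yy)
E
```

```text
boss [ 540.8 -120.5   46. ] eye [ 502.2 -294.9   38. ] dist 178.6 yaw -0.218 n 961
fit [ 5.21807e+02 -2.07632e+02 -2.12000e-01] 0.1034665687294689 pointwise [ 521.5 -207.7] -0.218
balance fit [[ 528.1 -178.3   28. ]] pt [[ 528.  -178.4   28. ]]
case-frame lever [[-10.5 -12.1   0. ]]
to [ 528.1 -178.3  200. ] shift cm [12.06  1.81  9.95] turn [-0.01 -0.07  2.2 ]
```

```bash
python3 - <<'E'
from h import *
s=r.sense();print(s["joint_pos"].round(3),s["clock"])
to([528.1,-178.3,200],-.212);to([528.1,-178.3,200],np.pi-.212)
E
```

```text
[-0.167  0.411  0.563  1.502 -0.223  1.294  1.816] 9.15
to [ 528.1 -178.3  200. ] shift cm [12.06  1.81  9.95] turn [-6.00e-02 -5.00e-02  9.22e+01]
to [ 528.1 -178.3  200. ] shift cm [12.06  1.81  9.95] turn [ 5.00e-02 -6.00e-02 -8.78e+01]
```

>>> play_rows([
  [2.41,0.36,0,0,0,0,0.6],
  [2.41,0.36,0,0,0,0,0.6],
  [2.41,0.36,0,0,0,0,0.6],
  [2.41,0.36,0,0,0,0,0.6],
  [2.41,0.36,0,0,0,0,0.6],
  [0,0,1.1,0,0,7.09,0.6],
  [0,0,1.1,0,0,7.09,0.6],
  [0,0,1.1,0,0,7.09,0.6],
  [0,0,1.1,0,0,7.09,0.6],
  [0,0,1.1,0,0,7.09,0.6],
  [0,0,1.1,0,0,7.09,0.6],
  [0,0,1.1,0,0,7.09,0.6],
  [0,0,1.1,0,0,7.09,0.6],
  [0,0,1.1,0,0,7.09,0.6],
  [0,0,1.1,0,0,7.09,0.6],
  [0,0,1.1,0,0,7.09,0.6],
  [0,0,1.1,0,0,7.09,0.6],
  [0,0,1.1,0,0,7.09,0.6],
  [0,0,0,0,0,0,0.6],
])

```text
clock: 10.73
ee_pos: [527.4, -178.1, 155.1]
tool_rot: [0.78, 0.626, -0.001, -0.001]
wrist_force: [-0.3, 0.3, -0.3]
gripper_width: 0.6
```

```bash
python3 - <<'E'
from h import *
s=r.sense();print(s["joint_pos"].round(3))
to([528.1,-178.3,13],-.212)
E
```

```text
[-0.434  0.376  0.809  1.957 -0.332  0.948  0.32 ]
to [ 528.1 -178.3   13. ] shift cm [1.000e-02 1.200e-01 1.421e+01] turn [-0.18  0.06 -0.32]
```

>>> play_rows([
  [0,0.03,2,0,0,-0.1,0.6],
  [0,0.03,2,-0.1,0,-0.1,0.6],
  [0,0.03,2,0,0,-0.1,0.6],
  [0,0.03,2,0,0,0,0.6],
  [0,0,2,0,0,0,0.6],
  [0,0,1.8,0,0,0,0.6],
  [0,0,1.3,0,0,0,0.6],
  [0,0,0.8,0,0,0,0.6],
  [0,0,0,0,0,0,0.6],
])

```text
clock: 11.48
ee_pos: [529.2, -178.7, 17.1]
tool_rot: [0.776, 0.631, -0.0, 0.0]
wrist_force: [-0.1, 0.5, -1.3]
gripper_width: 0.6
```

```bash
python3 - <<'E'
from h import *
s=r.sense();print(s["ee_pos"],s["wrist_force"].round(1))
to([528.1,-178.3,13],-.212)
E
```

```text
[ 529.23785025 -178.71345011   17.09354866] [-0.1  0.5 -1.3]
to [ 528.1 -178.3   13. ] shift cm [ 0.02 -0.12  0.41] turn [0.   0.01 0.43]
```

>>> play_rows([
  [0,-0.1,0.35,0,0,0.4,0.6],
  [0,0,0,0,0,0,0.3],
  [0,0,0,0,0,0,0],
  [0,0,0,0,0,0,0],
  [0,0,0,0,0,0,0],
  [0,0,0,0,0,0,0],
  [0,0,0,0,0,0,0],
  [0,0,0,0,0,0,0],
])

```text
clock: 12.15
ee_pos: [529.0, -178.6, 14.8]
tool_rot: [0.778, 0.628, 0.001, 0.001]
wrist_force: [2.0, -0.7, -1.0]
gripper_width: 0.145
```

```bash
python3 - <<'E'
from h import *
s=r.sense();print(s["ee_pos"],s["wrist_force"].round(1),s["torque"].round(2),s["gripper_width"]*94)
E
```

```text
[ 529.03746835 -178.64192315   14.75729821] [ 2.  -0.7 -1. ] [-0.07 -0.05  0.03] 13.622371159427809
```

>>> play_rows([
  [0,0,-0.3,0,0,0,0],
  [0,0,-0.6,0,0,0,0],
  [0,0,-1,0,0,0,0],
  [0,0,-1.4,0,0,0,0],
  [0,0,-1.7,0,0,0,0],
  [0,0,-1.7,0,0,0,0],
  [0,0,-1.7,0,0,0,0],
  [0,0,-1.7,0,0,0,0],
  [0,0,-1.5,0,0,0,0],
  [0,0,-1,0,0,0,0],
  [0,0,-0.5,0,0,0,0],
  [0,0,0,0,0,0,0],
])

```text
clock: 13.15
ee_pos: [528.9, -178.5, 146.6]
tool_rot: [0.778, 0.628, 0.001, 0.001]
wrist_force: [-0.1, 0.1, -5.6]
gripper_width: 0.149
```

```bash
python3 - <<'E'
from h import *
s=r.sense();print(s["ee_pos"],s["wrist_force"].round(1),s["torque"].round(2),s["gripper_width"]*94,s["clock"])
c=eyes.camera("scene");cv2.imwrite("pics/g_s.png",c[:,:,::-1])
cv2.imwrite("pics/g.png",cv2.resize(c[190:370,170:340,::-1],(567,600),interpolation=3))
# jig candidates
J=(534.4,233.7,.218);g=place(J,[[0,30,0]])[0]
for w in([470,-60,150],[470,120,150],[g[0],g[1],150]): to(w,.218)
E
```

```text
[ 528.91758601 -178.51493642  146.5858413 ] [-0.1  0.1 -5.6] [-0.03  0.06 -0.02] 13.965932544121317 13.15
to [470 -60 150] shift cm [10.33 -8.23 -0.44] turn [ 1.200e-01  1.000e-02 -2.469e+01]
to [470 120 150] shift cm [ 27.92 -12.03  -0.44] turn [ 1.200e-01  1.000e-02 -2.469e+01]
to [527.9 263.  150. ] shift cm [43.12 -9.39 -0.43] turn [ 1.200e-01  1.000e-02 -2.469e+01]
```

View pics/g.png

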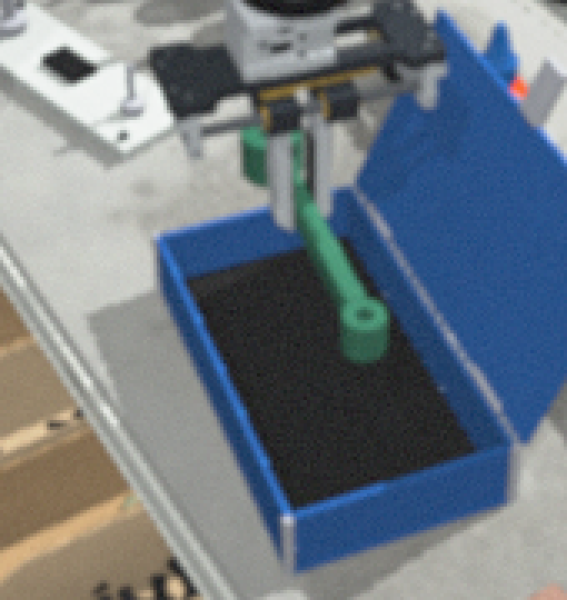

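>>> play_rows([
  [0.8,-0.7,0,0,0,0,0],
  [1.6,-1.3,0,0,0,0,0],
  [1.9,-1.5,0,0,0,0,0],
  [1.9,-1.5,-0.1,0,0,0,0],
  [1.9,-1.5,-0.1,0,0,0,0],
  [1.4,-1.1,-0.1,0,0,0,0],
  [0.8,-0.6,0,0,0,-2,0],
  [0,0,0,0,0,-4,0],
  [0,0,0,0,0,-4,0],
  [0,0,0,0,0,-4,0],
  [0,0,0,0,0,-4,0],
  [0,0,0,0,0,-4,0],
  [0,0,0,0,0,-2.7,0],
  [0,0,0,0,0,0,0],
])

```text
clock: 14.37
ee_pos: [469.8, -60.7, 148.0]
tool_rot: [0.625, 0.781, 0.0, 0.001]
wrist_force: [0.1, -0.4, -4.7]
gripper_width: 0.143
```

```bash
python3 - <<'E'
from h import *
s=r.sense();print(s["joint_pos"].round(2))
J=(534.4,233.7,.218);g=place(J,[[0,30,0]])[0]
for w in([460,130,150],[g[0],g[1],150]): to(w,.218)
E
```

```text
[-0.68  0.2   0.76  2.14 -0.18  0.87  0.41]
to [460 130 150] shift cm [18.82  3.23 -0.21] turn [0.04 0.05 0.2 ]
to [527.9 263.  150. ] shift cm [30.3  12.78 -0.22] turn [0.04 0.05 0.2 ]
```

>>> play_rows([
  [1,0.17,0,0,0,0.2,0],
  [2.2,0.37,0,0,0,0,0],
  [2.8,0.48,0,0,0,0,0],
  [2.8,0.48,0,0,0,0,0],
  [2.8,0.48,0,0,0,0,0],
  [2.8,0.48,0,0,0,0,0],
  [2.4,0.4,0,0,0,0,0],
  [2,0.8,0,0,0,0,0],
  [2,1.4,0,0,0,0,0],
  [2,1.7,0,0,0,0,0],
  [2,1.8,0,0,0,0,0],
  [2,1.8,0,0,0,0,0],
  [1.9,1.5,0,0,0,0,0],
  [1.1,0.6,0,0,0,0,0],
  [0.5,0.3,0,0,0,0,0],
  [0,0,0,0,0,0,0],
  [0,0,0,0,0,0,0],
])

```text
clock: 15.78
ee_pos: [529.9, 261.5, 148.0]
tool_rot: [0.628, 0.778, -0.0, 0.001]
wrist_force: [0.4, -1.3, -6.1]
gripper_width: 0.148
```

```bash
python3 - <<'E'
from h import *
s=r.sense();print(s["joint_pos"].round(2),s["wrist_force"].round(1),s["torque"].round(2))
J=(534.4,233.7,.218);g=place(J,[[0,30,0]])[0]
to([g[0],g[1],113],.218)
a=eyes.camera("scene");b=eyes.camera("top")
cv2.imwrite("pics/h_s.png",a[:,:,::-1]);cv2.imwrite("pics/h_t.png",b[:,:,::-1])
o=np.zeros((600,800,3),np.uint8)
o[:,:430]=cv2.resize(a[140:260,140:226,::-1],(430,600),interpolation=3)
o[:,430:]=cv2.resize(b[170:270,155:235,::-1][:,:74],(370,500),interpolation=3)[:500].repeat(1,0) if 0 else cv2.resize(b[160:280,160:234,::-1],(370,600),interpolation=3)
cv2.imwrite("pics/h.png",o)
E
```

```text
[-1.03  0.4   0.59  1.88 -0.27  0.94 -0.1 ] [ 0.4 -1.3 -6.1] [-0.09  0.06  0.  ]
to [527.9 263.  113. ] shift cm [ 0.2  -0.17  3.5 ] turn [ 0.04  0.09 -0.26]
```

View pics/h.png

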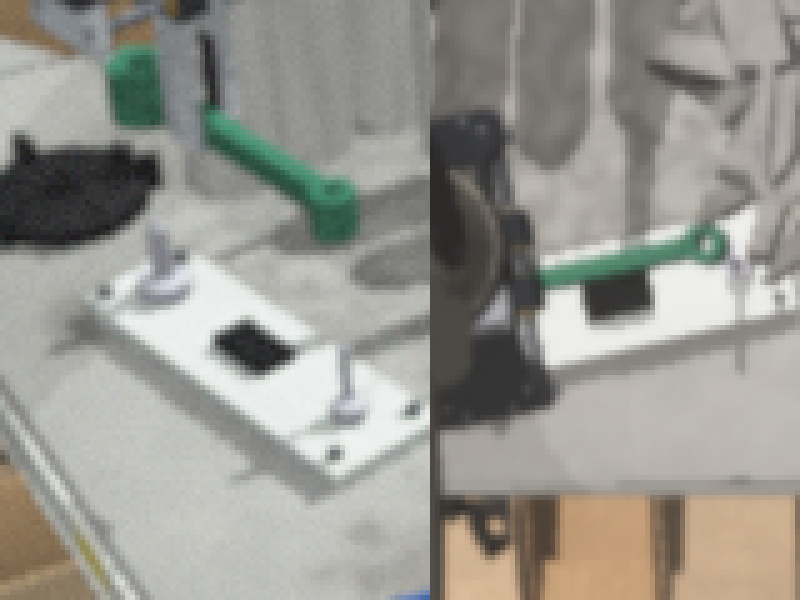

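```bash
python3 - <<'E'
from h import *
s=r.sense();p=s["ee_pos"];R=Ro.from_quat(s["tool_rot"]).as_matrix();zu=p[2]-4.8
off=0 # tcp at balance
for n,k,h in(("eye",-120,28),("boss",60,36)):
    w=p+R[:,0]*k;w[2]=zu+h;print(n,"pred",w.round(1),"scene",proj("scene",[w])[0].round(1),"top",proj("top",[w])[0].round(1))
e={"scene":(206.2,177.2),"top":(215.1,208.2)}
x,er=tri(e);print("eye tri",x.round(1),er.round(2),[back(c,e[c],zu+28).round(1) for c in e])
t={"scene":(208.6,208.6),"top":(221.6,212)}
x,er=tri(t);print("thin tri",x.round(1),er.round(2),[back(c,t[c],68).round(1) for c in t])
J=(534.4,233.7,.218)
P=place(J,[[0,90,68],[0,-90,68],[0,90,25],[0,-90,22]]);print(P.round(1),proj("scene",P).round(1).tolist(),proj("top",P).round(1).tolist())
# enlarge jig region: scene now and first top
a=cv2.imread("pics/h_s.png")[175:240,155:225];b=cv2.imread("pics/b.png")[195:240,160:230]
o=np.zeros((600,800,3),np.uint8)
o[:371,:400]=cv2.resize(a,(400,371),interpolation=3);o[:257,400:]=cv2.resize(b,(400,257),interpolation=3)
c=cv2.imread("pics/h_t.png")[195:235,200:240];o[300:,400:700]=cv2.resize(c,(300,300),interpolation=3)
s_=lambda q,x0,y0,k,ox,oy:tuple(np.round([(q[0]-x0+.5)*k+ox,(q[1]-y0+.5)*k+oy]).astype(int))
for q in proj("scene",P): cv2.circle(o,s_(q,155,175,400/70,0,0),2,(0,0,255),-1)
for q in proj("top",P): cv2.circle(o,s_(q,160,195,400/70,400,0),2,(0,0,255),-1)
for q in proj("top",P)[[1,3]]: cv2.circle(o,s_(q,200,195,7.5,400,300),2,(0,0,255),-1)
cv2.imwrite("pics/i.png",o)
E
```

```text
eye pred [555.4 143.9 171.7] scene [206.6 177.4] top [214.  208.1]
boss pred [517.4 319.9 179.7] scene [168.2 151.7] top [158.  220.4]
eye tri [553.7 140.3 174.9] 0.32 [array([555. , 145.2, 171.7]), array([555.1, 140.4, 171.7])]
thin tri [550.6 135.3  74.4] 0.34 [array([553.4, 143.8,  68. ]), array([552.4, 135.8,  68. ])]
[[514.9 321.6  68. ]
 [553.9 145.8  68. ]
 [514.9 321.6  25. ]
 [553.9 145.8  22. ]] [[171.6, 183.6], [208.4, 208.2], [173.1, 195.2], [209.6, 221.1]] [[168.1, 223.3], [218.7, 211.6], [171.7, 224.0], [220.8, 212.8]]
```

View pics/i.png

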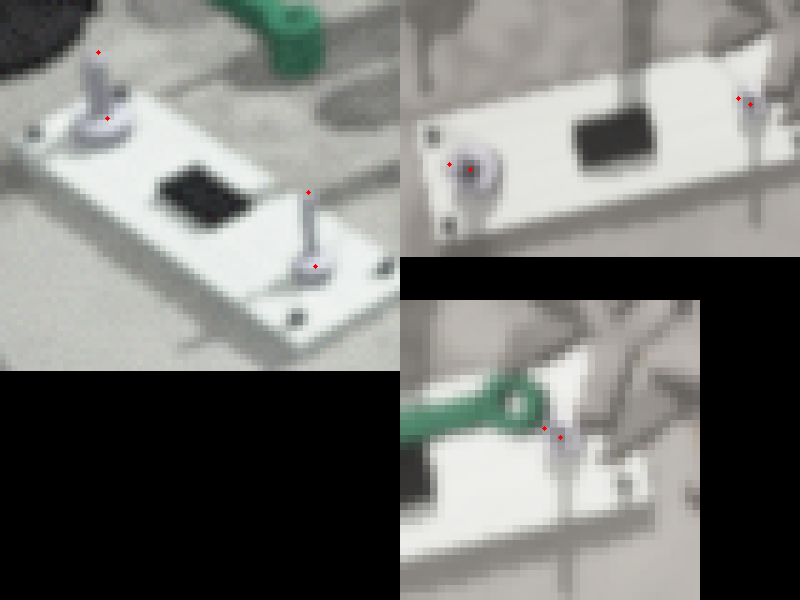

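```bash
python3 - <<'E'
from h import *
F=[[[a*40,b*125,15] for a in(-1,1) for b in(-1,1)]]
p0=[534.4,233.7,.218]
for c,f in(("scene","a"),("scene","h_s"),("top","b")):
    im=cv2.imread(f"pics/{f}.png").min(2).astype(float)
    ref=render(c,p0,F);k=np.ones((3,3));
    inn=cv2.erode(ref,k,iterations=2)>.99;near=cv2.dilate(ref,k,iterations=4)>0;out=(cv2.dilate(ref,k,iterations=2)<.01)&near
    hi=np.median(im[inn]);lo=np.median(im[out]);a=np.clip((im-lo)/(hi-lo),0,1)
    a=np.maximum(a,inn)  # fill screws, black square
    w=near.astype(float)
    if c=="top":   # belts hide the far right corner
        hid=back("top",(0,0),15);  yy,xx=np.mgrid[:384,:512]
        w[(xx>212)&(yy<218)]=0
    def g(q): return ((np.abs(render(c,[q[0],q[1],q[2]/100],F,8)-a)**1)*w).sum()
    q=np.array([p0[0],p0[1],p0[2]*100])
    for st in(4,2,1): q=minimize(g,q,method="Nelder-Mead",options=dict(initial_simplex=[q]+[q+st*e for e in np.eye(3)],xatol=.02,fatol=1e-3)).x
    print(c,f,q.round(2),g(q),hi,lo)
E
```

```text
scene a [533.57 232.42  22.72] 219.87795603089722 206.0 156.5
scene h_s [533.63 231.55  22.63] 221.23899782135075 225.0 171.0
top b [536.39 231.    23.3 ] 134.74901960784314 216.0 148.0
```

```bash
python3 - <<'E'
from h import *
J=(534.2,232,.223);g=place(J,[[0,30,0]])[0];print(g)
to([g[0],g[1],112.8],.223)
E
```

```text
[527.56531013 261.2571511    0.        ]
to [527.6 261.3 112.8] shift cm [ 0.06 -0.25  3.57] turn [ 0.07  0.05 -0.58]
```

>>> play_rows([
  [0.02,-0.05,0.3,0,0,-0.2,0],
  [0.02,-0.1,0.6,0,0,-0.2,0],
  [0.02,-0.1,0.7,0,0,-0.2,0],
  [0,0,0.7,0,0,0,0],
  [0,0,0.7,0,0,0,0],
  [0,0,0.4,0,0,0,0],
  [0,0,0.15,0,0,0,0],
  [0,0,0,0,0,0,0],
  [0,0,0,0,0,0,0],
  [0,0,0,0,0,0,0],
])

```text
clock: 16.72
ee_pos: [528.1, 262.8, 113.2]
tool_rot: [0.623, 0.782, 0.001, 0.001]
wrist_force: [0.4, 0.1, -5.5]
gripper_width: 0.147
```

```bash
python3 - <<'E'
from h import *
s=r.sense();p=s["ee_pos"];print(p.round(1),s["wrist_force"].round(1),s["gripper_width"]*94)
g=place((534.2,232,.223),[[0,30,0]])[0];to([g[0],g[1],112.8],.223)
a=eyes.camera("scene");b=eyes.camera("top");cv2.imwrite("pics/j_s.png",a[:,:,::-1]);cv2.imwrite("pics/j_t.png",b[:,:,::-1])
R=Ro.from_quat(s["tool_rot"]).as_matrix();zu=p[2]-4.8
for n,k,h in(("eye",-120,28),("boss",60,36)):
    w=p+R[:,0]*k;w[2]=zu+h;print(n,"pred",w.round(1),"scene",proj("scene",[w])[0].round(1),"top",proj("top",[w])[0].round(1))
o=np.zeros((600,800,3),np.uint8)
o[:,:450]=cv2.resize(a[150:250,150:225,::-1],(450,600),interpolation=3)
o[:350,450:]=cv2.resize(b[190:240,190:240,::-1],(350,350),interpolation=3)
o[360:,450:]=cv2.resize(a[200:384,180:448,::-1],(350,240),interpolation=3)
cv2.imwrite("pics/j.png",o)
E
```

```text
[528.1 262.8 113.2] [ 0.4  0.1 -5.5] 13.792380349726484
to [527.6 261.3 112.8] shift cm [-0.14 -0.09  0.04] turn [0.11 0.04 0.11]
eye pred [554.9 145.8 136.4] scene [207. 188.] top [215.3 209.4]
boss pred [514.7 321.3 144.4] scene [168.6 162.1] top [161.1 221.9]
```

View pics/j.png

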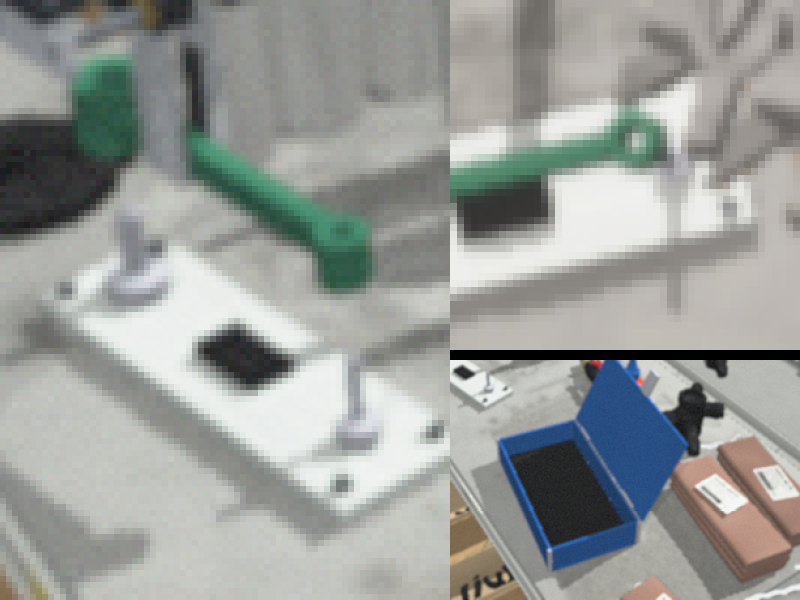

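```bash
python3 - <<'E'
from h import *
S=lambda x,y:(150+x/6-.42,150+y/6-.42);T=lambda x,y:(190+(x-450)/7-.43,190+y/7-.43)
print("eye scene",back("scene",S(344,228),136.4).round(1),"eye top",back("top",T(635,138),136.4).round(1))
for y in(352,357): print("thin tip scene",back("scene",S(354,y),68).round(1),"thick",back("scene",S(128,y-143),68).round(1))
print("thin tip top",[back("top",T(x,158),68).round(1).tolist() for x in(668,676)])
for q in ([515,320,68],[555,144,68]):print(proj("top",[q]))
E
```

```text
eye scene [555.5 147.6 136.4] eye top [555.1 143.6 136.4]
thin tip scene [554.1 145.4  68. ] thick [511.5 318.5  68. ]
thin tip scene [552.3 141.7  68. ] thick [509.7 314.1  68. ]
thin tip top [[551.9, 138.9, 68.0], [551.9, 134.9, 68.0]]
[[168.52639504 223.24914129]]
[[219.25297745 211.26243229]]
```

>>> play_rows([
  [-0.1,-0.08,0,0,0,0,0],
  [-0.15,-0.1,0,0.05,0,0,0],
  [-0.08,-0.08,0.03,0.05,0,0,0],
  [0,0,0,0,0,0,0],
  [0,0,0,0,0,0,0],
  [0,0,0,0,0,0,0],
  [0,0,0,0,0,0,0],
  [0,0,0,0,0,0,0],
  [0,0,0,0,0,0,0],
])

```text
clock: 17.57
ee_pos: [526.1, 259.0, 112.6]
tool_rot: [0.623, 0.782, -0.0, 0.0]
wrist_force: [-0.5, -0.7, -6.6]
gripper_width: 0.145
```

```bash
python3 - <<'E'
from h import *
s=r.sense();p=s["ee_pos"];print(p.round(1),s["wrist_force"].round(1),s["gripper_width"]*94,abs(s["dq"]).max().round(4))
to([526.3,259,112.8],.224)
a=eyes.camera("scene");im=a[:,:,::-1].copy()
# level check: fit lever pose with pitch about grasp
hsv=cv2.cvtColor(im,cv2.COLOR_BGR2HSV);g=cv2.inRange(hsv,(65,60,30),(95,255,255));g[:,:185]=0;g[:140]=0;g[230:]=0;g[:,:150]=0;g[:,230:]=0
m=(g>0).astype(float);u=np.linspace(0,2*np.pi,32,endpoint=False)
R=Ro.from_quat(s["tool_rot"]).as_matrix()
def model(dx,dz,pit):
    A=Ro.from_euler("x",pit,degrees=True)
    parts=[np.array([[14*np.cos(t),-120+14*np.sin(t),z] for t in u for z in(-18,10)]),np.array([[x,y,z] for x in(-7,7) for y in(-120,0) for z in(-10,10)])]
    yaw=np.arctan2(-R[0,0],R[1,0]);out=[]
    for q in parts: q=A.apply(q)+[0,dx,0];out.append(place((p[0],p[1],yaw),q)+[0,0,p[2]+13.2+dz])
    return out
def f(v):
    k=8;mm=np.zeros((384*k,512*k),np.uint8)
    for q in model(v[0],v[1],v[2]):
        cv2.fillConvexPoly(mm,cv2.convexHull(((proj("scene",q)+.5)*k).astype(np.float32)).round().astype(np.int32),255)
    rr=cv2.resize(mm,(512,384),interpolation=cv2.INTER_AREA)/255.;return np.abs(rr-m)[:,188:].sum()
q=minimize(f,[0,0,0],method="Nelder-Mead",options=dict(initial_simplex=[[0,0,0],[3,0,0],[0,3,0],[0,0,3]])).x
print("lever shift along,dz,pitch deg",q.round(2),f(q),f([0,0,0]),m[:,188:].sum())
print(s["clock"])
E
```

```text
[526.1 259.  112.6] [-0.5 -0.7 -6.6] 13.661541674076625 0.0022
to [526.3 259.  112.8] shift cm [-0.    0.02 -0.02] turn [-0.01  0.04  0.05]
lever shift along,dz,pitch deg [ 6.02 -3.79 -2.75] 49.57254901960784 68.1843137254902 221.0
17.5667
```

```bash
python3 - <<'E'
from h import *
print(order.close_job());s=r.sense();print(s["ee_pos"].round(1),s["clock"],s["gripper_width"]*94)
E
```

```text
the job is handed in; nothing more can be done
None
the job is handed in; nothing more can be done
```

I opened the lid onto its stop, gripped the lever at its balance point, and handed the job in with the lever held over the jig at about 17.6 s of the 61 s allowed. The last picture that shows the case has the lid still lying back and the case empty.

**Last state before hand-in:**
- The arm was still, and the tool centre point read (526.1, 259.0, 112.6) mm, within 0.2 mm of my target.
- The pads were closed on the bar at 13.7 mm.
- The underside works out at about 108 mm, roughly 40 mm above the pin tips.
- The wrist carried about 6.6 N, in line with the lever's weight.

**Over the pins:** I moved the lever about 4 mm in the last step because the two cameras disagreed on the pins by 3–5 mm. I judge both holes to be over their pins to about 2–3 mm. I did not re-measure this from a new picture after that move, and the boss hole was never visible above its pin.

**Level:** Just before that last move, the eye hole's picture position matched the level prediction to within a pixel in both cameras, which puts the tilt at under about 1°. A last outline fit gave 2.75° of tilt instead. It fitted poorly and could not separate tilt from height, so I did not act on it.

I saw no sign of contact with the jig, and I kept clear of the other things on the deck, though I did not check each of them at the end.

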